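# Set and lock the clutch of a tapping head

## Task

Set the torque clutch of the upright tapping head to 5: turn its collar by the orange lever until the five-dot mark has clicked in at the red pointer. Then push the blue lock slide fully home so that the setting cannot creep, and leave the other things on the bench where they are.

Things in the scene. Friction and masses are not known exactly. Their poses are not given: they have to be found in the camera images.
- head_center (a point): Tapping head: green round housing, 92 mm wide and 54 mm high, on a grey base plate 120 x 120 x 12 mm bolted to the bench. The point is the centre of the plate's underside, on the collar's axis. z points up, -x points to the blue lock slide's side; its yaw varies. Highest part: the steel chuck on the axis, 32 mm wide, top 108 mm above the bench.
- pointer (a point): Top of the fixed red pointer beside the flange's rim, 65 mm above the bench, 55 mm from the axis, at 60 degrees counter-clockwise from the head's +x axis. A grey bell lamp hangs over the far left of the bench: keep the wrist clear of it.
- collar_axis (a point): Point on the collar's vertical axis, 83 mm above the bench, level with the middle of the lever. The collar is an aluminium flange 96 mm wide (top face 64 mm above the bench, with marks of one to six black dots), with a black ribbed boss 52 mm wide above it, up to 94 mm.
- collar (a joint): Collar angle in rad, growing counter-clockwise seen from above. Value n (n dots at the pointer) is at (n - 1) x 0.5236: 1 at 0, 5 at 2.094, 6 (the last) at 2.618; stops just past 1 and 6. A sprung detent (about 0.13 N m, 3 to 5 N on the lever) holds each notch and snaps the collar into the next once well past half-way. It starts at 1 or 2.
- lever_mid (a point): Point on the orange lever, 52 mm from the axis, 83 mm above the bench. The lever is a radial bar on the collar, 12 mm wide, 76 to 90 mm above the bench, reaching 70 mm from the axis; an upright knob 16 mm wide at its end (62 mm out) reaches from 74 to 92 mm. At value 1 it points 120 degrees counter-clockwise from the head's +x axis, at 5 240 degrees.
- lock (a joint): Travel of the blue lock slide in m: 0 out (start), 0.012 fully home. It slides level along the head's +x axis, towards the collar's axis, with about 3 N of friction and no spring, and stays where left. Its pin passes between teeth of the collar: it goes home only with the collar in a notch, which then cannot turn.
- lock_face (a point): Outer face of the slide's blue thumb plate, which is 36 mm wide, 10 mm thick and reaches from 26 to 62 mm above the bench; the point is 50 mm above the bench and, when out, 74 mm from the collar's axis. Push it along the head's +x axis.
- oil_can: Red oil can, 68 mm wide, 118 mm high, origin at its underside; leave alone.
- tape_roll: Roll of tape, 98 mm wide, 19 mm high, origin at its underside; leave alone.
- loupe: Black eye loupe, 39 mm wide, 33 mm high, origin at its underside; leave alone.
- hex_key: Hex key, 31 x 88 x 6 mm, lying flat, origin at its underside; leave alone.
- calliper: Calliper, 64 x 200 x 8 mm, lying flat, origin at its underside; leave alone.

How it is judged (in metres and radians):
On the way, in this order (a step that is already met when the one before it is completed fails the run):
1. the collar stands clicked in at 5 with the lock slide still out (value of joint collar between 1.974 and 2.214 rad and value of joint lock below 0.005 m), for 0.2 s.
2. the lock slide is pushed home (value of joint lock above 0.0095 m), for 0.1 s.
At the end, for the whole second after the job is handed in: The collar stands at 5 (within 0.12 rad of 2.094 rad) and the lock slide is home (at least 9.5 mm of its 12 mm travel) (value of joint collar between 1.974 and 2.214 rad and value of joint lock above 0.0095 m); the robot touches nothing.
It fails at once if another thing on the bench was shifted by more than 20 mm (distance of any of oil_can, tape_roll, loupe, hex_key, calliper from where it was at the start of the episode above 0.02 m).
It also fails if it takes over 51 s, if anything falls off the work surface, if the arm or the gripper's body presses on something with over 40 N, if the wrist force passes 120 N, or if a joint passes its speed limit or range.

## Robot

A 6-joint arm with a two-finger parallel gripper is mounted at the origin on a cart in front of the work surface, level with it; the furniture and walls round the work are solid. World frame = base frame: x ahead of the robot, y to its left, z up, the work surface at z = 0. Lengths are in mm, angles in degrees, forces in N, time in s.
With the tool pointing down it reaches from about 300 to 850 mm from the base axis. Payload 4.2 kg.
Tool frame: the origin (TCP) lies on the centre line of the jaws, within the pads' length; the fingertips stand 11 mm ahead of it and the grasp point (between the pads) lies 8 mm behind it; z points along the fingers, y is the line along which they close (so a half turn about z gives the same grasp; the last joint's range is limited). The gripper opens to 91 mm and grips with 3 to 60 N. Pads are 32 mm wide; open, the fingers measure 118 mm over their backs; the gripper's body (76 mm by 178 mm) begins 60 mm behind the grasp point.
Start: joints at [-69.557, 18.312, 89.639, -0, 72.044, -1.146], TCP at [211.573, -534.676, 224.976] pointing down, gripper open.
Joint ranges: [-177.97, 177.97], [-48.28, 115.42], [12.27, 149.76], [-77.06, 257.06], [2.81, 150.46], [-146.56, 146.56]. Speed limits (degrees/s): [147.25, 147.25, 180, 180, 180, 180].

## Interface

Orientations are given as [roll, pitch, yaw] about the fixed x, y, z axes, in that order (R = Rz(yaw) Ry(pitch) Rx(roll)).
In Python, from workcell import env, grab_frame, camera_model, models gives the robot as it stands.
- The arm moves only by the shell command python3 -m crank 'ROWS' [FORCE]. ROWS is text: rows parted by semicolons, each of 7 numbers parted by spaces: the closure, from -1 (fully open) to 1 (shut), so that 0 is half open, then the shift along the tool's x, y, z in mm, then the turn, a rotation vector about the tool's x, y, z in degrees. A call has 1 to 10 rows; each row shifts and turns the commanded pose from where the row before left it, along the tool's axes as they then stand; what a row does not reach is not made up. A row lasts 1/8 s, in which the tool goes at most 62.5 mm and 10.7 degrees, less where a joint would pass 70% of its speed; a pose out of reach is approached as far as the arm can. A call is refused whole if a number of a shift passes 62.5 or a number of a turn 10.7, either way. A call with a gripper value outside its range is refused whole. The fingers move at their own pace and stop on an object; FORCE is the grip in N (left out, the last holds). Time passes only in rows, so rows that do not move let the fingers close. It gives the time, the measured TCP pose, the force, the opening and the grip force at its end, in the units of the state.
- env.state(): the state, without advancing time (a new reading comes with each control period).
- grab_frame(name): name is "side" or "top" or "wrist"; returns the picture (420x560x3 uint8, blue, green, red); there is no depth.
- camera_model(name): a dict with "K" (3x3 intrinsics, pixels), "k1" (the pictures are not rectified: a ray, as slopes to the right and down, at radius r is drawn at 1 + k1 r^2 times it, then the intrinsics apply), "R" (3x3) and "t" (3): a world point X has camera coordinates R X + t; the wrist camera has in their place "mount" (4x4, takes a point from camera to tool coordinates, whose origin is the TCP and whose axes are the flange's). Camera axes: x right, y down, z forward; pixel columns grow to the right and rows downward; lengths in mm; the calibration is good to about 2 mm. A picture is of the moment at which its call begins: read the wrist's pose just before it. camera_model takes no time and is no camera call.
- env.job_done(): hands the job in; it is judged then, once.
Trained networks look in the newest picture that a camera, given by its name, has taken for a name from the list of things; names that differ only in an ending like _2 or _b are one class to them, and where a whole thing is asked for, a point or a joint stands for the part that bears it (a point fixed in the world has none). Each returns a list of dicts, best first, with "p" (0 to 1); they miss things now and then, are a little off and sometimes report something else, mostly with a low value. They report only what shows in the picture. A call takes as long as a camera call.
- models.search_frame(name, camera): "point" ([x, y, z] in mm, in world coordinates, good to about 4 mm: the middle of the surface that is visible of it).
The state is a dict: "time_s": time; "qpos": joint angles; "qvel": joint speeds; "effort": joint torques, N m; "ee_pos": TCP position; "ee_rot": TCP orientation; "force": force on the tool from outside, world axes, zero at the start; "torque": the same for the moment, N m; "gripper_width": finger opening in mm; "gripper_force": force on a finger pad.
Only numpy, scipy, OpenCV 4.12 (cv2) and the standard library are available. Lean on these libraries where they do the work, as an engineer would, in place of code of your own. Each camera call takes 0.05 s, during which the arm holds its last target. There are 200 camera calls.

## Working session

There is one attempt and no reset: what is moved stays moved. The work goes in short steps, Python scripts to look and compute and a shell command to move; the robot and the scene stay as the last step left them, time stands still between calls to the robot, and variables do not carry over. Pictures are saved under pics/ and viewed, at most 10 in all, crops included, and the job is handed in when it is done.

```bash
ls; mkdir -p pics; python3 - <<'E'
from workcell import env, grab_frame, camera_model, models
import cv2
for c in ("top","side"):
    cv2.imwrite(f"pics/{c}0.png",grab_frame(c))
    for n in ("head_center","lever_mid","lock_face","collar_axis","oil_can","tape_roll","loupe","hex_key","calliper"):
        r=models.search_frame(n,c); print(c,n,[( [round(v) for v in d["point"]],round(d["p"],2)) for d in r[:2]])
s=env.state();print(s)
E
```

```text
pics
top head_center [([534, 112, 62], 0.59)]
top lever_mid [([538, 122, 59], 0.78), ([470, 108, 56], 0.64)]
top lock_face []
top collar_axis [([535, 121, 70], 0.8), ([703, 342, 32], 0.43)]
top oil_can [([703, 346, 30], 0.72)]
top tape_roll [([701, 124, 19], 0.7)]
top loupe [([371, -81, 18], 0.68), ([539, 124, 61], 0.46)]
top hex_key [([372, -79, 15], 0.72), ([361, 162, 3], 0.41)]
top calliper [([376, -203, 6], 0.7)]
side head_center [([521, 146, 43], 0.91), ([525, 130, 68], 0.24)]
side lever_mid [([527, 130, 67], 0.66)]
side lock_face [([469, 120, 48], 0.54)]
side collar_axis [([521, 133, 72], 0.75), ([469, 120, 48], 0.48)]
side oil_can [([701, 353, 48], 0.73)]
side tape_roll [([692, 130, 10], 0.79)]
side loupe [([371, -71, 20], 0.62)]
side hex_key [([359, 166, 6], 0.6)]
side calliper [([372, -191, 3], 0.78)]
{'time_s': 1.0, 'qpos': array([-6.95570947e+01,  1.83111722e+01,  8.96387751e+01, -3.58824029e-04,
        7.20438286e+01, -1.14565448e+00]), 'qvel': array([ 0.0070552 ,  0.02375936,  0.13189511, -0.030574  ,  0.05144235,
       -0.054912  ]), 'effort': array([ 2.94128131e-04, -4.12361598e+01, -2.32231915e+01,  7.28742639e-02,
        3.77877464e-02, -7.54855421e-06]), 'ee_pos': array([ 211.57223475, -534.67934428,  224.98475582]), 'ee_rot': array([1.79993784e+02, 4.65736120e-04, 2.15886703e+01]), 'force': array([-0.67808953,  0.18190873,  0.62498201]), 'torque': array([0.00535624, 0.01656035, 0.02339384]), 'gripper_force': 0.0, 'gripper_width': 91.42319145274425}
```

View pics/top0.png

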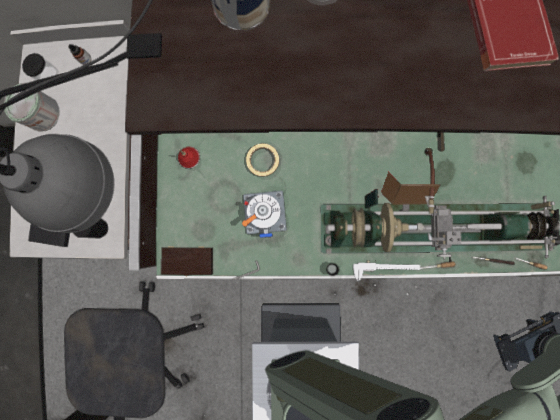

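View pics/side0.png

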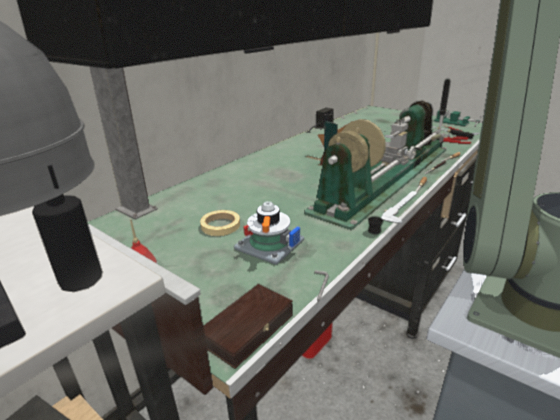

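```bash
cat > h.py <<'E'
import numpy as np, cv2
from scipy.spatial.transform import Rotation as Ro
from workcell import env, grab_frame, camera_model, models
def cam(name,s=None):
    m=camera_model(name);K=np.array(m["K"])
    if "mount" in m:
        M=np.array(m["mount"]);s=s or env.state()
        T=np.eye(4);T[:3,:3]=Ro.from_euler("xyz",s["ee_rot"],degrees=True).as_matrix();T[:3,3]=s["ee_pos"]
        C=np.linalg.inv(T@M);R,t=C[:3,:3],C[:3,3]
    else:R,t=np.array(m["R"]),np.array(m["t"]).ravel()
    return K,m["k1"],R,t
def proj(c,X):
    K,k1,R,t=c;return cv2.projectPoints(np.atleast_2d(X).astype(float),cv2.Rodrigues(R)[0],t.reshape(3,1),K,np.array([k1,0,0,0,0.]))[0][:,0]
def onz(c,uv,z):
    K,k1,R,t=c
    p=cv2.undistortPoints(np.array(uv,float).reshape(-1,1,2),K,np.array([k1,0,0,0,0.]))[:,0]
    d=np.c_[p,np.ones(len(p))]@R;o=-R.T@t
    return o+d*((z-o[2])/d[:,2])[:,None]
def delta(target,yaw=None):
    "shift in the tool frame to world target; turn about tool z"
    s=env.state();R=Ro.from_euler("xyz",s["ee_rot"],degrees=True).as_matrix()
    print("shift",np.round(R.T@(np.array(target)-s["ee_pos"]),1),"tool z turn",None if yaw is None else np.round(s["ee_rot"][2]-yaw,1))
E
python3 - <<'E'
from h import *
t=cv2.imread("pics/top0.png")[150:250,200:330];s=cv2.imread("pics/side0.png")[190:270,220:320]
cv2.imwrite("pics/crop.png",np.vstack([cv2.resize(t,(600,300)),cv2.resize(s,(600,300))]) if 0 else np.hstack([cv2.resize(t,(390,300),interpolation=2),cv2.resize(s,(375,300),interpolation=2)]))
c=cam("top");print(-c[2].T@c[3]);
print(onz(c,[[264,213]],108),onz(c,[[265,236]],60),onz(c,[[250,220]],85),onz(c,[[350,200],[425,200]],150))
delta([340,-200,330],21.6)
E
```

```text
[ 456.44111067   39.63790234 1363.08277462]
[[531.7533441 113.9988261 108.       ]] [[468.87339692 114.12480033  60.        ]] [[513.66146503 154.75986305  85.        ]] [[ 562.7227877  -117.99622116  150.        ]
 [ 561.90993944 -321.52183574  150.        ]]
shift [ 242.6 -263.9 -105. ] tool z turn -0.0
```

View pics/crop.png

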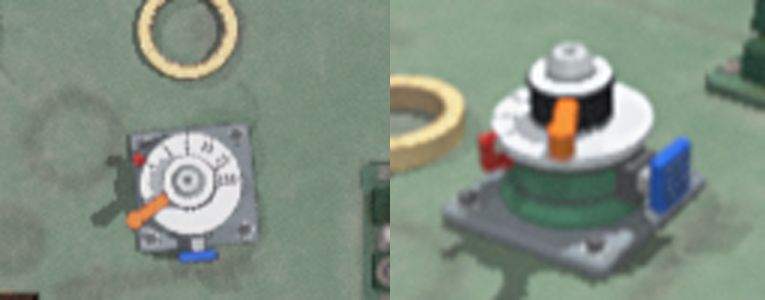

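The axis is near crop (188,180) and the pointer at (139,160). The lock plate is at (198,255), so head yaw is about 8°. The lever at (135,220) points about 127° in the world, which is value 1. I'll move above it for a wrist view.

```bash
python3 -m crank '-1 24 -26 -10 0 0 0;-1 24 -26 -10 0 0 0;-1 24 -26 -10 0 0 0;-1 24 -26 -10 0 0 0;-1 24 -26 -10 0 0 0;-1 24 -26 -10 0 0 0;-1 24 -26 -10 0 0 0;-1 24 -26 -10 0 0 0;-1 24 -26 -10 0 0 0;-1 24 -26 -10 0 0 0' && python3 -m crank '-1 21 -26 0 0 0 0;-1 21 -26 0 0 0 0;-1 21 -26 0 0 0 0;-1 21 -26 0 0 0 0;-1 21 -26 0 0 0 0;-1 21 -26 0 0 0 0;-1 21 -26 0 0 0 0;-1 21 -26 0 0 0 0;-1 21 -26 0 0 0 0;-1 21 -26 0 0 0 0' && python3 -m crank '0 0 0 0 0 0 -10.5;0 0 0 0 0 0 -10.5;0 0 0 0 0 0 -10.5;0 0 0 0 0 0 -10.5;0 0 0 0 0 0 -10.5;0 0 0 0 0 0 -10.5;0 0 0 0 0 0 -10.5;0 0 0 0 0 0 -10.5;0 0 0 0 0 0 -10.5;0 0 0 0 0 0 -10.5'
python3 - <<'E'
from h import *
s=env.state();print(s["time_s"],s["ee_pos"],s["ee_rot"],s["qpos"]);cv2.imwrite("pics/w1.png",grab_frame("wrist"))
c=cam("wrist",s);print(-c[2].T@c[3],c[2][2]);print(proj(c,[[535,117,108],[535,117,64],[496,166,83],[469,120,50]]))
E
```

```text
time_s: 2.25
ee_pos: [339.3, -203.5, 325.5]
ee_rot: [180.0, -0.0, 21.6]
force: [1.4, -1.4, -0.0]
gripper_width: 91.3
gripper_force: 0.0
time_s: 3.5
ee_pos: [438.8, 115.5, 325.1]
ee_rot: [180.0, -0.0, 21.6]
force: [-0.9, 0.5, 0.4]
gripper_width: 90.9
gripper_force: 0.0
time_s: 4.75
ee_pos: [438.6, 114.4, 325.0]
ee_rot: [180.0, 0.0, 126.9]
force: [0.1, -0.8, 0.1]
gripper_width: 45.7
gripper_force: 0.0
4.75 [438.58878122 114.42273581 325.01084179] [1.79991915e+02 5.19962960e-03 1.26934595e+02] [ 1.31691391e+01  4.18680165e+00  9.35135930e+01 -1.51432655e-03
  8.22901108e+01 -2.37652531e+01]
[397.9614279  169.43332059 485.07500629] [ 0.14821937 -0.19620336 -0.96929627]
[[339.29359222 235.04038444]
 [333.41328426 225.32492987]
 [336.65420324 183.5781792 ]
 [297.40594382 194.27409917]]
```

View pics/w1.png

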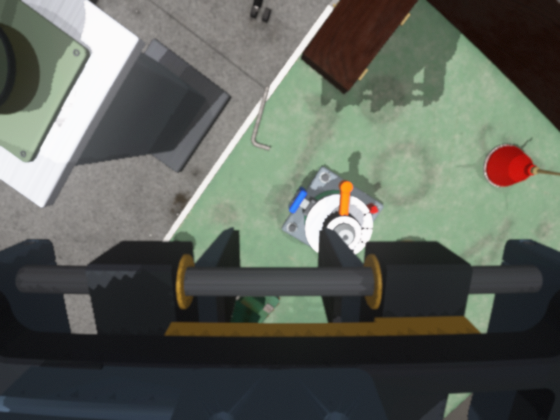

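The wrist view shows the chuck at (345,236), the knob at (346,187), the red pointer at (376,209) and the blue plate at (299,200). Next I'll fit the head pose from coloured centroids in all three views.

```bash
python3 - <<'E'
from h import *
from scipy.optimize import least_squares
s=env.state()
roi={"wrist":(150,250,280,400),"top":(190,250,235,295),"side":(190,270,235,310)}
f={"wrist":"pics/w1.png","top":"pics/top0.png","side":"pics/side0.png"}
obs=[]
for n in roi:
    a,b,c0,d=roi[n];im=cv2.imread(f[n])[a:b,c0:d];h=cv2.cvtColor(im,cv2.COLOR_BGR2HSV);H,S,V=cv2.split(h)
    for k,m in (("blue",(H>100)&(H<130)&(S>130)&(V>60)),("orange",(H>=6)&(H<22)&(S>150)&(V>120)),("red",((H<5)|(H>172))&(S>150)&(V>70))):
        nn,l,st,ce=cv2.connectedComponentsWithStats(m.astype(np.uint8))
        if nn>1:
            i=1+st[1:,4].argmax();obs.append((n,k,ce[i]+[c0,a],st[i,4]));print(n,k,obs[-1][2:])
C={n:cam(n,s) for n in roi}
# model: axis xy, yaw, lever angle; part sample points in the head frame
def part(k,p,n):
    if k=="blue": L=[[-69,y,z] for y in(-18,18) for z in(26,62)]
    elif k=="red": L=[[55*np.cos(np.pi/3),55*np.sin(np.pi/3),61]]
    else: L=[[r*np.cos(p[3]),r*np.sin(p[3]),88] for r in (28,70)]
    if k=="blue" and n!="side": L=[[-70,-18,58],[-70,18,58]]
    L=np.array(L,float);c,q=np.cos(p[2]),np.sin(p[2])
    return L@np.array([[c,q,0],[-q,c,0],[0,0,1]])+[p[0],p[1],0]
chuck={"wrist":(345,236),"top":(262.7,210)}
def res(p):
    r=[]
    for n,k,uv,A in obs: r+=list(proj(C[n],part(k,p,n)).mean(0)-uv)
    for n,uv in chuck.items(): r+=list(proj(C[n],[[p[0],p[1],106]])[0]-uv)
    return np.array(r)
q=least_squares(res,[533,117,.13,2.1],loss="soft_l1",f_scale=2);p=q.x
print(p[:2],np.degrees(p[2:]));print(np.round(q.fun.reshape(-1,2) if 0 else res(p).reshape(-1,2),1))
E
```

```text
wrist blue (array([297.70391061, 200.45810056]), np.int32(179))
wrist orange (array([344.56402439, 196.5152439 ]), np.int32(328))
wrist red (array([372.83333333, 208.92857143]), np.int32(42))
top blue (array([265.56756757, 234.86486486]), np.int32(37))
top orange (array([248.23076923, 220.36538462]), np.int32(52))
top red (array([245.83333333, 202.83333333]), np.int32(6))
side blue (array([293.63432836, 236.40298507]), np.int32(134))
side orange (array([265.79381443, 223.19587629]), np.int32(97))
side red (array([246.68571429, 230.54285714]), np.int32(35))
[542.05136895 119.9548702 ] [  5.24341507 120.56280792]
[[-0.9 -0.2]
 [-0.  -0.6]
 [ 0.2 -0.4]
 [-0.3 -0.1]
 [-0.1 -0.3]
 [-0.3 -0.4]
 [ 0.5 -0.6]
 [ 0.1 -1.7]
 [-1.1 -3.5]
 [-0.5  0.1]
 [-0.8 -0.7]]
```

```bash
python3 - <<'E'
from h import *
a=np.radians(125.5);delta([542+58*np.cos(a),120+58*np.sin(a),82],125.5)
E
```

```text
shift [1.00e-01 8.75e+01 2.43e+02] tool z turn 1.7
```

```bash
python3 -m crank '0 0 30 10 0 0 1.5;0 0 30 10 0 0 0;0 0 27 10 0 0 0;0 0 0 30 0 0 0;0 0 0 30 0 0 0;0 0 0 30 0 0 0;0 0 0 20 0 0 0;0 0 0 10 0 0 0' && python3 - <<'E'
from h import *
s=env.state();cv2.imwrite("pics/w2.png",grab_frame("wrist"))
a=np.radians(125.5);delta([542+58*np.cos(a),120+58*np.sin(a),82],125.5)
E
```

```text
time_s: 5.8
ee_pos: [509.0, 164.9, 173.8]
ee_rot: [-179.9, -0.0, 125.0]
force: [-0.0, -0.9, 0.6]
gripper_width: 45.6
gripper_force: 0.0
shift [ 2.1  1.3 91.2] tool z turn -0.5
```

View pics/w2.png

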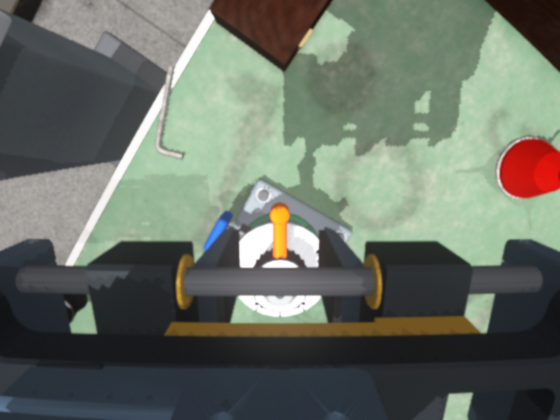

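The knob at (280,214) and the lever are centred between the fingers at columns 237 and 320. Descending, then narrowing to about 26 mm.

```bash
python3 -m crank '0 2 0 30 0 0 0;0 0 1 30 0 0 0;0 0 0 20 0 0 0;0 0 0 11 0 0 0;0.43 0 0 0 0 0 0;0.43 0 0 0 0 0 0;0.43 0 0 0 0 0 0' 20
python3 - <<'E'
from h import *
# per-row arc steps: world angle by dth, tool yaw turns by dyaw
s=env.state();P=s["ee_pos"][:2];yaw=np.radians(s["ee_rot"][2]);ax=np.array([542,120])
d=P-ax;print(np.hypot(*d),np.degrees(np.arctan2(*d[::-1])),np.degrees(yaw),s["qpos"][5])
# opening of 26 lets the lever lag by ~5 deg
th=np.radians(125.5);
for i,dt in enumerate([10]*12+[5]):
    y=np.radians(125.5+9*min(i,12))
    n=th+np.radians(dt);D=58*np.array([np.cos(n)-np.cos(th),np.sin(n)-np.sin(th)]);th=n
    print(np.round([np.cos(y)*D[0]+np.sin(y)*D[1],np.sin(y)*D[0]-np.cos(y)*D[1]],1))
E
```

```text
time_s: 6.72
ee_pos: [509.7, 167.4, 84.9]
ee_rot: [179.9, 0.0, 125.1]
force: [-0.7, -0.1, 0.6]
gripper_width: 26.2
gripper_force: 0.0
57.400254588468975 124.26681141567002 125.07857029374087 -18.11561242957094
[ -0.9 -10.1]
[ -1.1 -10.1]
[ -1.2 -10. ]
[ -1.4 -10. ]
[ -1.6 -10. ]
[ -1.8 -10. ]
[-1.9 -9.9]
[-2.1 -9.9]
[-2.3 -9.9]
[-2.4 -9.8]
[-2.6 -9.8]
[-2.8 -9.7]
[-1.3 -4.9]
```

```bash
python3 -m crank '0.43 0 0 3 0 0 0;0.43 -0.3 -5 0 0 0 -4.6;0.43 -0.3 -5 0 0 0 -4.6;0.43 -0.3 -5 0 0 0 -4.6;0.43 -0.4 -5 0 0 0 -4.6;0.43 -0.4 -5 0 0 0 -4.6;0.43 -0.5 -5 0 0 0 -4.6;0.43 -0.5 -5 0 0 0 -4.6;0.43 -0.6 -5 0 0 0 -4.6;0.43 -0.6 -5 0 0 0 -4.6'
python3 - <<'E'
from h import *
s=env.state();d=s["ee_pos"][:2]-[542,120];print(np.hypot(*d),np.degrees(np.arctan2(*d[::-1])),s["ee_rot"][2],s["qpos"],s["force"])
E
```

```text
time_s: 7.98
ee_pos: [485.9, 130.5, 81.0]
ee_rot: [179.9, -0.0, 166.6]
force: [-0.6, 1.2, 0.5]
gripper_width: 26.4
gripper_force: 0.8
57.05390576267158 169.44524174703028 166.6009992673853 [ 1.36639727e+01  2.00398234e+01  1.10588410e+02  1.10093165e-01
  4.93528120e+01 -6.30087121e+01] [-0.59002167  1.19439995  0.45466139]
```

```bash
python3 -m crank '0.43 -0.5 -5 0 0 0 -4.4;0.43 -0.5 -5 0 0 0 -4.4;0.43 -0.6 -5 0 0 0 -4.4;0.43 -0.6 -5 0 0 0 -4.4;0.43 -0.7 -5 0 0 0 -4.4;0.43 -0.7 -5 0 0 0 -4.4;0.43 -0.8 -5 0 0 0 -4.4;0.43 -0.8 -5 0 0 0 -4.4;0.43 -0.9 -5 0 0 0 -4.4;0.43 -0.9 -5 0 0 0 -4.4'
python3 - <<'E'
from h import *
s=env.state();d=s["ee_pos"][:2]-[542,120];print(np.hypot(*d),np.degrees(np.arctan2(*d[::-1])),s["ee_rot"][2],s["qpos"],s["force"])
a=np.radians(248);delta([542+57*np.cos(a),120+57*np.sin(a),82])
E
```

```text
time_s: 9.22
ee_pos: [498.2, 82.2, 81.0]
ee_rot: [-180.0, 0.0, -149.4]
force: [-0.5, 0.8, -0.7]
gripper_width: 26.0
gripper_force: 0.5
57.83284842461184 -139.1849400308628 -149.37160774430825 [ 8.06481953e+00  2.01830701e+01  1.10341919e+02 -2.80447822e-03
  4.94652676e+01 -1.12561750e+02] [-0.52917841  0.75113358 -0.72875888]
shift [-11.6 -24.4  -1. ] tool z turn None
```

```bash
python3 -m crank '0.43 -1.1 -5 0 0 0 -4.4;0.43 -1.1 -5 0 0 0 -4.4;0.43 -1.2 -5 0 0 0 -4.4;0.43 -1.2 -5 0 0 0 -4.4;0.43 -1.2 -5 0 0 0 -4.4;0.43 -0.5 -2.5 0 0 0 -2;0.43 0 0 0 0 0 0;0.43 0 0 0 0 0 0'
python3 - <<'E'
from h import *
s=env.state();d=s["ee_pos"][:2]-[542,120];print(np.hypot(*d),np.degrees(np.arctan2(*d[::-1]))%360,s["ee_rot"][2],s["qpos"],s["force"])
for i in range(1):
  cv2.imwrite("pics/w3.png",np.hstack([cv2.resize(grab_frame("wrist")[150:400,100:500],(480,300)),cv2.resize(grab_frame("side")[170:270,200:300],(300,300))]))
E
```

```text
time_s: 10.22
ee_pos: [520.5, 65.7, 80.9]
ee_rot: [-180.0, -0.0, -125.5]
force: [-0.8, 0.2, 0.1]
gripper_width: 26.0
gripper_force: 0.0
58.428850325696125 248.4532677333107 -125.5381256425098 [ 5.93662350e+00  2.16879888e+01  1.07794751e+02 -8.36549335e-03
  5.05145543e+01 -1.38519932e+02] [-0.79547965  0.21528847  0.0966853 ]
```

View pics/w3.png

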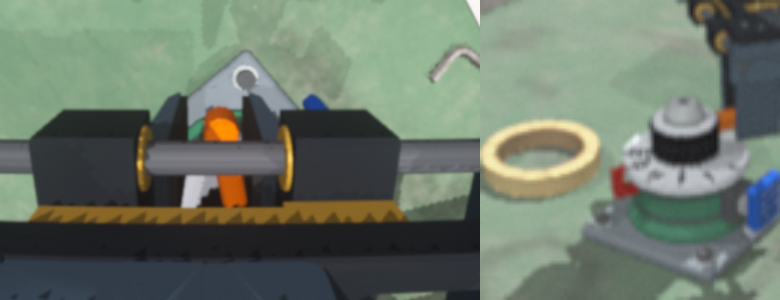

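The lever sits free between the fingers with no contact force, so it seems to have snapped in. I'll lift off and verify.

```bash
python3 -m crank '0.43 0 0 -5 0 0 0;0.43 0 0 -15 0 0 0;0.43 0 0 -30 0 0 0;0.43 0 0 -40 0 0 0;1 0 0 -40 0 0 5;1 0 0 -40 0 0 10;1 0 0 0 0 0 10;1 0 0 0 0 0 10;1 0 0 0 0 0 10;1 0 0 0 0 0 4'
python3 - <<'E'
from h import *
a=np.radians(5.2);u=np.array([np.cos(a),np.sin(a)]);ax=np.array([542,120])
delta([*(ax-115*u),100],-174.8);s=env.state();print(s["qpos"][5])
c=cam("wrist",s);im=grab_frame("wrist");side=grab_frame("side");top=grab_frame("top")
p=proj(c,[[542,120,80]])[0];print(p)
for n in (1,5):
    b=np.radians(5.2+90+30*n);print(n,proj(c,[[542+62*np.cos(b),120+62*np.sin(b),92]]), proj(cam("top"),[[542+62*np.cos(b),120+62*np.sin(b),92]]))
x,y=[int(min(max(v,100),m)) for v,m in zip(p,(460,320))]
cv2.imwrite("pics/w4.png",np.hstack([cv2.resize(im[y-100:y+100,x-100:x+100],(400,400)),cv2.resize(top[175:255,225:305],(400,400))]))
E
```

```text
time_s: 11.58
ee_pos: [520.6, 65.7, 252.2]
ee_rot: [-180.0, 0.1, -174.7]
force: [1.3, -0.0, 1.3]
gripper_width: 0.5
gripper_force: 0.0
shift [ 88.9  52.3 152.1] tool z turn 0.1
-89.38212077760998
[325.40491345 221.98097882]
1 [[378.69451999 197.01084027]] [[244.09860964 222.56346185]]
5 [[277.28207049 196.6456117 ]] [[282.37752741 218.89159199]]
```

View pics/w4.png

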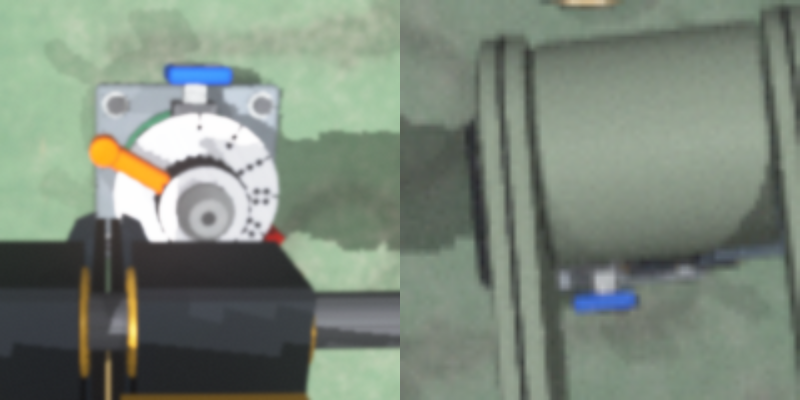

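The knob at wrist pixel (277,198) matches the prediction for value 5 at (277,197), so the collar is clicked in. Next I'll go round behind the lock slide.

```bash
python3 -m crank '1 30 18 0 0 0 0;1 30 18 0 0 0 0;1 29 16 0 0 0 0;1 0 0 40 0 0 0;1 0 0 40 0 0 0;1 0 0 40 0 0 0;1 0 0 40 0 0 0;1 0 0 30 0 0 0;1 0 0 10 0 0 0;1 0 0 0 0 0 0'
python3 - <<'E'
from h import *
a=np.radians(5.2);u=np.array([np.cos(a),np.sin(a)]);ax=np.array([542,120])
delta([*(ax-90*u),52],-174.8);delta([*(ax-76*u),52],-174.8);print(env.state()["force"])
E
```

```text
time_s: 12.98
ee_pos: [427.4, 108.9, 51.2]
ee_rot: [-180.0, 0.0, -174.5]
force: [-0.2, -0.8, 0.6]
gripper_width: 0.7
gripper_force: 0.0
shift [-25.2   0.5  -0.8] tool z turn 0.3
shift [-39.2   0.4  -0.8] tool z turn 0.3
[-0.17462947 -0.76360118  0.64034982]
```

Push along tool −x, slowly.

```bash
python3 -m crank '1 -8 0 0 0 0 0;1 -8 0 0 0 0 0;1 -5 0 0 0 0 0;1 -3 0 0 0 0 0;1 -3 0 0 0 0 0' && python3 -m crank '1 -2 0 0 0 0 0;1 -2 0 0 0 0 0;1 -2 0 0 0 0 0' && python3 -m crank '1 -2 0 0 0 0 0;1 -1.5 0 0 0 0 0;1 0 0 0 0 0 0'
```

```text
time_s: 13.6
ee_pos: [452.8, 111.2, 50.8]
ee_rot: [-180.0, -0.2, -174.5]
force: [-3.3, -0.2, 1.8]
gripper_width: 0.1
gripper_force: 1.6
time_s: 13.98
ee_pos: [459.6, 111.9, 50.8]
ee_rot: [-180.0, -0.0, -174.5]
force: [-2.9, -0.2, 1.2]
gripper_width: 0.4
gripper_force: 1.6
time_s: 14.35
ee_pos: [462.4, 112.1, 50.8]
ee_rot: [-180.0, -0.1, -174.5]
force: [-5.8, -1.2, 2.8]
gripper_width: 0.4
gripper_force: 2.7
```

```bash
python3 -m crank '1 -1 0 0 0 0 0;1 -1 0 0 0 0 0;1 0 0 0 0 0 0'; python3 -m crank '1 -1 0 0 0 0 0;1 -1 0 0 0 0 0;1 0 0 0 0 0 0'
```

```text
time_s: 14.72
ee_pos: [462.4, 112.2, 50.8]
ee_rot: [-180.0, -0.4, -174.5]
force: [-8.7, -1.1, 6.5]
gripper_width: 0.2
gripper_force: 4.8
time_s: 15.1
ee_pos: [462.4, 112.1, 50.7]
ee_rot: [-180.0, -0.6, -174.5]
force: [-14.1, -1.2, 12.7]
gripper_width: 0.5
gripper_force: 6.9
```

A hard stop at x = 462.4 mm with the force rising is where the home position was expected. I'll back off, lift and check.

```bash
python3 -m crank '1 5 0 0 0 0 0;1 10 0 0 0 0 0;1 20 0 0 0 0 0;1 10 0 -30 0 0 0;1 0 0 -50 0 0 0;1 0 0 -50 0 0 0;1 0 0 -50 0 0 0;1 0 0 -20 0 0 0;1 0 0 0 0 0 0'
python3 - <<'E'
from h import *
s=env.state();c=cam("wrist",s);im=grab_frame("wrist");side=grab_frame("side")
a=np.radians(5.2);u=np.array([np.cos(a),np.sin(a)]);ax=np.array([542,120])
for n in ("wrist","side"):
    C=cam(n,s);g=im if n=="wrist" else side
    H,S,V=cv2.split(cv2.cvtColor(g,cv2.COLOR_BGR2HSV));m=((H>100)&(H<130)&(S>130)&(V>60)).astype(np.uint8)
    nn,l,st,ce=cv2.connectedComponentsWithStats(m);e=proj(C,[[*(ax-57*u),44]])[0]
    i=1+np.hypot(*(ce[1:]-e).T).argmin();print(n,"blue",ce[i],st[i,4])
    for k,d in (("out",69),("home",57)): print(k,proj(C,[[*(ax-d*u),60],[*(ax-d*u),44]]))
p=proj(c,[[520,120,70]])[0]
b=np.radians(245.2);print("knob5",proj(c,[[542+62*np.cos(b),120+62*np.sin(b),92]]),p)
x,y=[int(min(max(v,100),m)) for v,m in zip(p,(460,320))]
print(x-100,y-100);cv2.imwrite("pics/w5.png",np.hstack([cv2.resize(im[y-100:y+100,x-100:x+100],(400,400)),cv2.resize(side[180:280,210:310],(400,400))]))
E
```

```text
time_s: 16.23
ee_pos: [424.0, 108.8, 252.6]
ee_rot: [180.0, 0.3, -174.5]
force: [-0.2, 0.8, 0.4]
gripper_width: 0.4
gripper_force: 0.0
wrist blue [278.55172414 244.62068966] 29
out [[278.7491248  235.2200517 ]
 [278.74195261 231.12072106]]
home [[278.69285338 244.65756061]
 [278.68797548 240.21802489]]
side blue [288.82608696 234.76086957] 138
out [[294.17289593 229.53708791]
 [294.21679248 235.79615186]]
home [[289.50111769 228.08982348]
 [289.58569761 234.32038842]]
knob5 [[231.1279638  275.83785378]] [280.18377944 274.91502509]
180 174
```

View pics/w5.png

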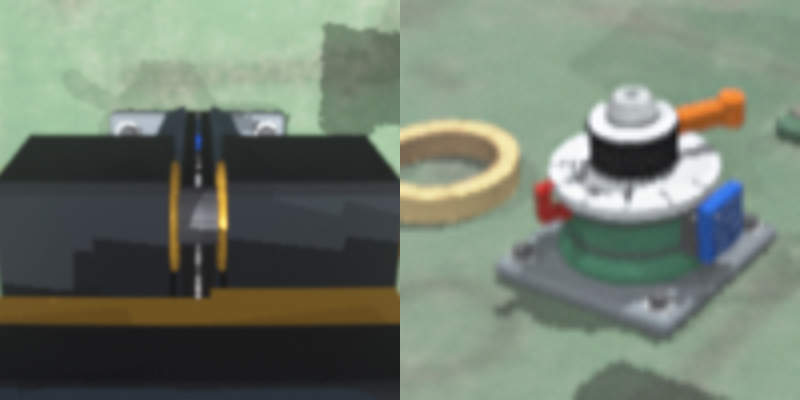

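The side view puts the blue plate at (288.8,234.8), against a predicted home position of (289.6,234.3). The lever is still at 5 and the robot is clear, so I'll hand the job in.

```bash
python3 -c "
from workcell import env
print(env.job_done())"
```

```text
the job is handed in; nothing more can be done
None
```

The collar was turned from 1 to 5 and clicked in, the lock slide was pushed home to a hard stop, and the job was handed in at about 16 s with the arm clear and nothing else on the bench touched; no verdict came back.

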